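Clamp the coupon in the sample press until the clutch slips

TASK

Two sample presses stand on the lab bench; only one has a black test coupon lying on its plate. On that press, turn the knob on top clockwise (seen from above) until the pressure tip is down on the coupon and the knob's slip clutch has clicked round by about 30 degrees or more, then let go. Do not touch the empty press.

Things in the scene. Friction and masses are not known exactly. Their poses are not given: they have to be found in the camera images.
- press_knob (a point): Centre of the LOADED press's knob on its vertical axis, 179 mm above the bench. Round ribbed black cap, 36 mm diameter, 34 mm tall (162-196 mm up); grip its sides from above. Under it a steel sleeve, 24 mm diameter, then the press's arm (top 130 mm up). White base 150x120x45 mm, fixed, yaw varies; a black coupon 104x20x6 mm under the axis sticks out on both sides of the arm.
- press_screw (a joint): Turn of the loaded press's steel sleeve (rad), clockwise from above; 1 rad lowers the tip 3.8 mm. Starts at 0.3 to 0.7, stops firmly at 1.0 with the tip down on the coupon. It follows the knob both ways (0.03 N m), so turning the knob back lifts the tip; it stays where it is left.
- press_clutch (a joint): Slip of the loaded press's knob on its sleeve (rad), clockwise from above, 0 at the start. Stays 0 until the tip is down, then grows as the knob is turned on (slips at about 0.1 N m). More than 0.35 is wanted: 1.2 to 1.4 rad of clockwise knob turn in one grasp is always enough; more does no harm.
- spare_press: The EMPTY press, fixed, same shape, size and knob but no coupon; leave untouched. Origin on the bench under its knob's axis; z up, x from its column (robot's side) towards its plate. Knob 162-196 mm above the origin; base from -95 to +55 mm in x, +-60 mm in y.

How it is judged:
By the outcome, as a careful person would: the job done as asked, in the order asked, and still so for the second after the job is handed in, with the robot touching nothing.
It also fails if it takes over 32 s, if anything falls off the work surface, if the arm or the gripper's body presses on something with over 40 N, if the wrist force passes 120 N, or if a joint passes its speed limit or range.

ROBOT

A 6-joint arm with a two-finger parallel gripper is mounted at the origin on the work surface. World frame = base frame: x ahead of the robot, y to its left, z up, the work surface at z = 0. Lengths are in m, angles in degrees, forces in N, time in s.
With the tool pointing down it reaches from about 0.275 to 0.975 m from the base axis. Payload 8.4 kg.
Tool frame: the origin (TCP) lies on the centre line of the jaws, within the pads' length; the fingertips stand bot.finger_overhang ahead of it and the grasp point (between the pads) lies 11 mm behind it (bot.finger_overhang is the distance from the TCP to the fingertips, in m); z points along the fingers, y is the direction in which the jaws open and shut (so a half turn about z gives the same grasp; the last joint's range is limited). The gripper opens to 92 mm and grips with 3 to 60 N. Pads are 20 mm wide; open, the fingers measure 128 mm over their backs; the gripper's body (75 mm by 189 mm) begins 69 mm behind the grasp point.
Start: joints at [-71.585, 20.225, 93.587, -0, 66.188, -0.138], TCP at [0.199, -0.593, 0.223] pointing down, gripper open.
Joint ranges: [-150.9, 150.9], [-52.94, 120.26], [3.33, 152.33], [-74.26, 254.26], [0, 154.13], [-172.89, 172.89]. Speed limits (degrees/s): [127.2, 127.2, 159.86, 180, 180, 180].

INTERFACE

Orientations are given as a 3x3 rotation matrix whose columns are the frame's x, y, z axes.
In Python, from rig import readout, vision, bot gives the robot as it stands.
- The arm moves only by the tool step_arm, never from a script. Its argument "steps" is a list of rows, each an object with "dr": the turn, a rotation vector about the tool's x, y, z in rad, a list of three; "delta_pos": the shift along the tool's x, y, z in m, a list of three; "hand": the gripper command: -1 is shut, 1 is fully open, values between are in proportion. A call has exactly 5 rows; each row is the pose to reach, as a shift and turn from the pose commanded when the call began, along the tool's axes at that moment; what a row does not reach only later rows make up. A row lasts 1/10 s, in which the tool goes at most 50 mm and 8.59 degrees, less where a joint would pass 70% of its speed; a pose out of reach is approached as far as the arm can. A call with a gripper value outside its range is refused whole. The fingers move at their own pace and stop on an object; "force" is the grip in N (left out, the last holds). Time passes only in rows, so rows that repeat a pose let the fingers close, or fill a call up. It gives the time, the measured TCP pose, the force and the opening at its end, in the units of the state.
- readout.read_state(): the state, without advancing time (a new reading comes with each control period).
- vision.snapshot(name): name is "scene" or "top" or "wrist"; returns the picture (420x560x3 uint8, red, green, blue); there is no depth.
- vision.camera_model(name): a dict with "fx", "fy", "cx", "cy" (pixels), "R" (3x3) and "t" (3): a world point X has camera coordinates R X + t; the wrist camera has in their place "hand_eye" (4x4, takes a point from camera to tool coordinates, whose origin is the TCP and whose axes are the flange's). Camera axes: x right, y down, z forward; pixel columns grow to the right and rows downward; lengths in m; the calibration is good to about 2 mm. The wrist camera is an equidistant fisheye: a pixel r from the principal point sees the ray r / f radians off the axis. A picture is of the moment at which its call begins: read the wrist's pose just before it. camera_model takes no time and is no camera call.
- bot.job_done(): hands the job in, once; it reports no verdict.
The state is a dict: "clock": time; "joint_positions": joint angles; "qd": joint speeds; "joint_efforts": joint torques, N m; "position": TCP position; "tool_rot": TCP orientation; "ft_force": force on the tool from outside, world axes, zero at the start; "ft_torque": the same for the moment, N m; "width": opening from 0.0 (shut) to 1.0 (fully open).
Only numpy, scipy, OpenCV 4.12 (cv2) and the standard library are available. Lean on these libraries where they do the work, as an engineer would, in place of code of your own. Each camera call takes 0.05 s, during which the arm holds its last target.

## Working session

There is one attempt and no reset: what is moved stays moved. The work goes in short steps, Python scripts to look and compute and a tool call to move; the robot and the scene stay as the last step left them, time stands still between calls to the robot, and variables do not carry over. Pictures are saved under pics/ and viewed, and the job is handed in when it is done.

Besides the shell and the picture viewer there is one more tool, called after "Call:" as name(argument=value, ...) on one line, values as JSON. step_arm: Moves the arm, as the interface text tells. Its arguments: {"type":"object","properties":{"steps":{"type":"array"},"force":{"type":"number"}},"required":["steps"]}

```bash
mkdir -p pics
python3 - <<'E'
from rig import readout, vision, bot
import cv2
print(readout.read_state(), bot.finger_overhang)
for n in ("scene","top"):
    cv2.imwrite(f"pics/{n}1.png", cv2.cvtColor(vision.snapshot(n),cv2.COLOR_RGB2BGR))
    print(n,vision.camera_model(n))
print(vision.camera_model("wrist"))
E
```

```text
{'clock': 0.0, 'joint_positions': array([-7.15828216e+01,  2.02608464e+01,  9.36270219e+01, -1.40473971e-04,
        6.61875645e+01, -1.38776632e-01]), 'qd': array([-0.07542049,  0.0610709 , -0.00691469,  0.05861351, -0.03605905,
       -0.04811916]), 'joint_efforts': array([ 1.00688561e-03, -5.93833745e+01, -3.34213006e+01,  6.98318426e-02,
        2.34148710e-02, -1.76094754e-04]), 'position': array([ 0.19873429, -0.59207447,  0.2218969 ]), 'tool_rot': array([[ 9.48013008e-01,  3.18231302e-01, -4.18070921e-04],
       [ 3.18231577e-01, -9.48012186e-01,  1.24841096e-03],
       [ 9.47118073e-07, -1.31655320e-03, -9.99999133e-01]]), 'ft_force': array([-0.19793456, -0.894635  , -0.25587406]), 'ft_torque': array([-0.00229762,  0.00787208, -0.024167  ]), 'width': 0.9993202340060798} 0.008
scene {'fx': 380.57676899687567, 'fy': 380.57676899687567, 'cx': 281.6999633154853, 'cy': 207.58810731471294, 'R': array([[-0.80320092,  0.5955922 , -0.01175664],
       [ 0.38063082,  0.49792793, -0.77922266],
       [-0.45824498, -0.63034729, -0.62663692]]), 't': array([ 0.45748422, -0.10501321,  1.00571638])}
top {'fx': 443.6965722558399, 'fy': 443.6965722558399, 'cx': 286.08288253830216, 'cy': 208.49713463415344, 'R': array([[ 0.00514073, -0.99994625,  0.00900364],
       [-0.99315793, -0.00615586, -0.11661659],
       [ 0.11666574, -0.00834254, -0.9931362 ]]), 't': array([-0.00924205,  0.56911002,  0.85822886])}
{'fx': 325.19226210127806, 'fy': 325.19226210127806, 'cx': 284.28659735293763, 'cy': 204.89635461993018, 'hand_eye': array([[-2.29451085e-04, -9.62504082e-01, -2.71267099e-01,
         7.70517568e-02],
       [ 9.99999760e-01, -4.35134455e-05, -6.91455622e-04,
         5.90647648e-04],
       [ 6.53725093e-04, -2.71267193e-01,  9.62503861e-01,
        -1.63430856e-01],
       [ 0.00000000e+00,  0.00000000e+00,  0.00000000e+00,
         1.00000000e+00]])}
```

View pics/scene1.png

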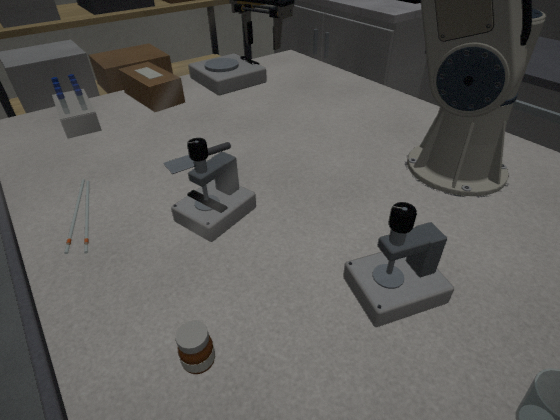

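View pics/top1.png

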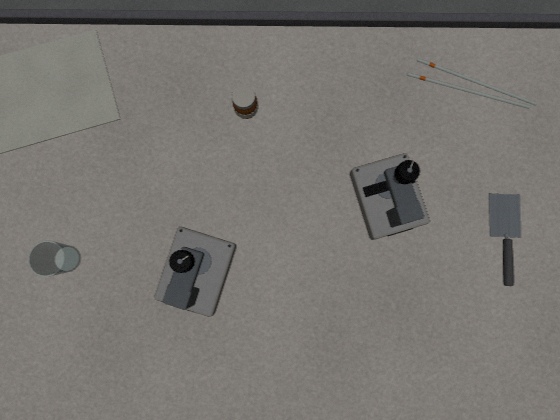

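The loaded press is the one on the right in the top view: knob at (408,171), coupon at (375,189). In the scene view its knob is at (198,149). The empty press is at (181,261) in the top view. Next I'll measure the knob.

```bash
cat > h.py <<'E'
import numpy as np, cv2
from rig import vision
def ray(n,u,v):
    c=vision.camera_model(n);R=np.array(c['R']);t=np.array(c['t'])
    return -R.T@t, R.T@np.array([(u-c['cx'])/c['fx'],(v-c['cy'])/c['fy'],1])
def plane(n,u,v,z):
    o,d=ray(n,u,v); return o+d*(z-o[2])/d[2]
def proj(n,X):
    c=vision.camera_model(n);p=np.array(c['R'])@np.asarray(X)+c['t']
    return c['fx']*p[0]/p[2]+c['cx'],c['fy']*p[1]/p[2]+c['cy']
def proj_knob(n,xy):
    a=np.linspace(0,2*np.pi,40)
    P=[proj(n,[xy[0]+.018*np.cos(t),xy[1]+.018*np.sin(t),z]) for t in a for z in(.162,.196)]
    return cv2.convexHull(np.array(P,np.float32))
E
python3 - <<'E'
from h import *
res={}
for n,b in (("top",(390,155,425,190)),("scene",(185,132,212,165))):
    im=cv2.imread(f"pics/{n}1.png"); g=im.max(2)
    x0,y0,x1,y1=b
    m=np.zeros_like(g); m[y0:y1,x0:x1]=(g[y0:y1,x0:x1]<42)*255
    m=cv2.morphologyEx(m,cv2.MORPH_CLOSE,np.ones((5,5)))
    k,l,s,c=cv2.connectedComponentsWithStats(m); i=1+np.argmax(s[1:,4]); print(n,s[i],c[i]); res[n]=c[i]
    print(n,plane(n,*c[i],.179), plane(n,*c[i],.196))
    big=cv2.resize(im[y0-30:y1+60,x0-50:x1+50],None,fx=5,fy=5,interpolation=cv2.INTER_CUBIC)
    big=cv2.convertScaleAbs(big,alpha=1.8)
    cv2.imwrite(f"pics/{n}z.png",cv2.resize(big,(600,540)))
# two-view
(o1,d1),(o2,d2)=ray("top",*res["top"]),ray("scene",*res["scene"])
s=np.linalg.lstsq(np.c_[d1,-d2],o2-o1,rcond=None)[0]
print(o1+d1*s[0],o2+d2*s[1])
E
```

```text
top [394 156  25  28 477] [406.12368973 172.01257862]
top [ 0.61573491 -0.20847739  0.179     ] [ 0.61227425 -0.20365401  0.196     ]
scene [188 138  24  27 413] [197.968523   149.53510896]
scene [ 0.61636419 -0.20740571  0.179     ] [ 0.62779176 -0.17922857  0.196     ]
[ 0.61588716 -0.2086896   0.17825208] [ 0.61585246 -0.20866748  0.17823874]
```

View pics/topz.png

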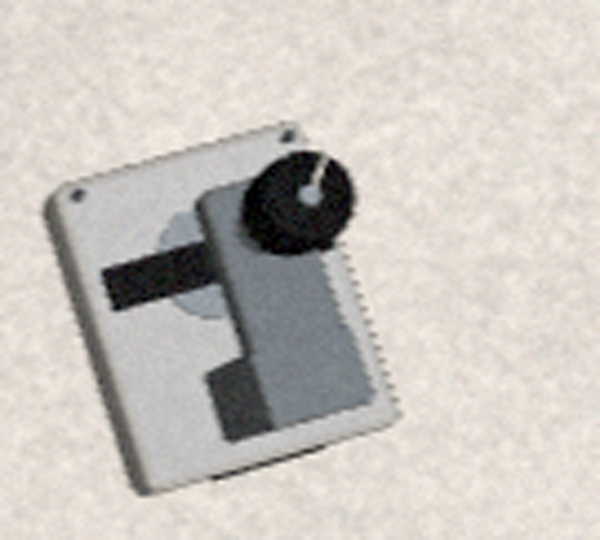

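View pics/scenez.png

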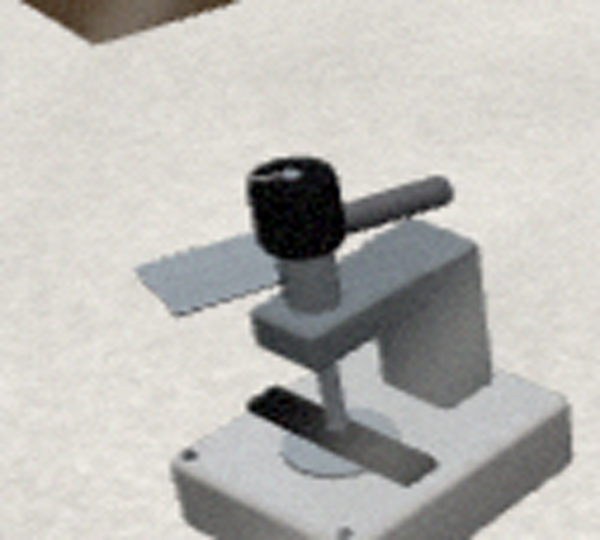

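Run:
```python
from h import *
print("hub",plane("top",410.0,169.7,.196))
print("silh",cv2.minAreaRect(proj_knob("top",(.616,-.2085))),cv2.boundingRect(proj_knob("top",(.616,-.2085))),cv2.boundingRect(proj_knob("scene",(.616,-.2085))))
im=cv2.imread("pics/top1.png");k=proj_knob("top",(.616,-.2085))
for n in("top","scene"):
    im=cv2.imread(f"pics/{n}1.png");k=proj_knob(n,(.616,-.2085)); c=k.reshape(-1,2).mean(0).astype(int)
    s=10;x0,y0=c[0]-25,c[1]-25
    b=cv2.resize(im[y0:y0+50,x0:x0+50],None,fx=s,fy=s,interpolation=cv2.INTER_NEAREST); b=cv2.convertScaleAbs(b,alpha=2)
    cv2.polylines(b,[((k.reshape(-1,2)-[x0,y0]+.5)*s).astype(int)],True,(0,0,255),1); cv2.imwrite(f"pics/o_{n}.png",b)
a=cv2.imread("pics/o_top.png");c=cv2.imread("pics/o_scene.png");cv2.imwrite("pics/o.png",cv2.resize(np.hstack([a,c]),(800,400)))
```

```text
hub [ 0.61622654 -0.21021425  0.196     ]
silh ((406.25592041015625, 171.54388427734375), (21.68598175048828, 27.534921646118164), 58.42642593383789) (393, 159, 27, 25) (187, 137, 22, 25)
```

View pics/o.png

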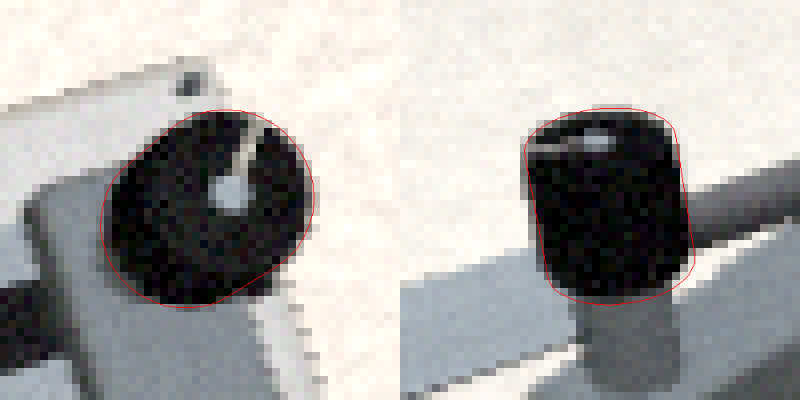

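The reprojected outline matches the knob in both views, so I take its axis as (0.616, -0.209). I'll approach above cap height and pre-turn the wrist so there's plenty of clockwise range left.

Call:
step_arm(steps=[{"delta_pos": [0.041, -0.018, -0.01], "dr": [0, 0, -0.12], "hand": 1}, {"delta_pos": [0.082, -0.036, -0.02], "dr": [0, 0, -0.24], "hand": 1}, {"delta_pos": [0.123, -0.055, -0.03], "dr": [0, 0, -0.36], "hand": 1}, {"delta_pos": [0.164, -0.073, -0.04], "dr": [0, 0, -0.48], "hand": 1}, {"delta_pos": [0.205, -0.092, -0.05], "dr": [0, 0, -0.6], "hand": 1}], force=35)

```text
clock: 0.6
position: [0.3649, -0.4386, 0.2727]
tool_rot: [[0.599, 0.801, -0.0], [0.801, -0.599, 0.0], [0.0, -0.0, -1.0]]
ft_force: [0.1, -0.6, -0.2]
width: 1.0
```

```bash
cat > g.py <<'E'
import sys,numpy as np
from rig import readout
s=readout.read_state();R=np.array(s['tool_rot']);p=np.array(s['position'])
T=np.array([float(a) for a in sys.argv[1:4]])
print(s['clock'],p.round(4),s['joint_positions'].round(1),s['width'],'f',s['ft_force'].round(2),s['ft_torque'].round(3))
print(R.round(4)); print('delta tool',(R.T@(T-p)).round(4), np.linalg.norm(T-p))
E
python3 g.py .616 -.209 .265
```

```text
0.6 [ 0.3649 -0.4386  0.2727] [-50.4  12.8  97.1  -0.   70.  -13.6] 0.9999336034064571 f [ 0.07 -0.59 -0.22] [-0.055 -0.044  0.   ]
[[ 5.991e-01  8.007e-01 -2.000e-04]
 [ 8.007e-01 -5.991e-01  3.000e-04]
 [ 1.000e-04 -3.000e-04 -1.000e+00]]
delta tool [0.3343 0.0635 0.0077] 0.3403934016930493
```

Call:
step_arm(steps=[{"delta_pos": [0.046, 0.009, 0], "dr": [0, 0, 0], "hand": 1}, {"delta_pos": [0.092, 0.018, 0], "dr": [0, 0, 0], "hand": 1}, {"delta_pos": [0.138, 0.026, 0], "dr": [0, 0, 0], "hand": 1}, {"delta_pos": [0.184, 0.035, 0], "dr": [0, 0, 0], "hand": 1}, {"delta_pos": [0.23, 0.044, 0], "dr": [0, 0, 0], "hand": 1}])

```text
clock: 1.1
position: [0.5387, -0.2814, 0.2724]
tool_rot: [[0.603, 0.798, -0.0], [0.798, -0.603, 0.0], [-0.0, -0.0, -1.0]]
ft_force: [-0.2, -0.7, -1.0]
width: 1.002
```

```bash
python3 g.py .616 -.209 .265
```

```text
1.1 [ 0.5387 -0.2814  0.2724] [-27.7  16.3  92.6  -0.   71.1   9.3] 1.0016380579623412 f [-0.21 -0.73 -0.99] [-0.109 -0.073 -0.021]
[[ 6.027e-01  7.979e-01 -4.000e-04]
 [ 7.979e-01 -6.027e-01  2.000e-04]
 [-1.000e-04 -4.000e-04 -1.000e+00]]
delta tool [0.1044 0.018  0.0073] 0.10618054805669382
```

Call:
step_arm(steps=[{"delta_pos": [0.04, 0.007, 0], "dr": [0, 0, 0], "hand": 1}, {"delta_pos": [0.075, 0.013, 0], "dr": [0, 0, 0], "hand": 1}, {"delta_pos": [0.104, 0.018, 0.007], "dr": [0, 0, 0], "hand": 1}, {"delta_pos": [0.104, 0.018, 0.007], "dr": [0, 0, 0], "hand": 1}, {"delta_pos": [0.104, 0.018, 0.007], "dr": [0, 0, 0], "hand": 1}])

```text
clock: 1.6
position: [0.6144, -0.2105, 0.2648]
tool_rot: [[0.602, 0.799, -0.002], [0.799, -0.602, 0.0], [-0.001, -0.001, -1.0]]
ft_force: [-0.8, -1.0, -0.3]
width: 0.998
```

```bash
python3 g.py .616 -.209 .168
python3 - <<'E'
from h import *
from rig import readout
s=readout.read_state(); im=cv2.cvtColor(vision.snapshot("wrist"),cv2.COLOR_RGB2BGR)
R=s['tool_rot'];p=s['position'];c=vision.camera_model("wrist");H=c['hand_eye']
for z in(.196,.162):
  P=[]
  for a in np.linspace(0,2*np.pi,40):
    X=np.array([.616+.018*np.cos(a),-.209+.018*np.sin(a),z]);q=np.linalg.inv(H)@np.r_[R.T@(X-p),1]
    q=q[:3]; th=np.arctan2(np.hypot(q[0],q[1]),q[2]);k=c['fx']*th/np.hypot(q[0],q[1]);P.append([c['cx']+k*q[0],c['cy']+k*q[1]])
  cv2.polylines(im,[np.array(P).round().astype(int)],True,(0,0,255),1)
cv2.imwrite("pics/w1.png",im)
E
```

```text
1.6 [ 0.6144 -0.2105  0.2648] [-19.   20.5  87.7  -0.   71.9  18. ] 0.9983476896266615 f [-0.85 -0.99 -0.31] [-0.057 -0.034 -0.042]
[[ 6.017e-01  7.987e-01 -1.600e-03]
 [ 7.987e-01 -6.017e-01  2.000e-04]
 [-8.000e-04 -1.400e-03 -1.000e+00]]
delta tool [0.0022 0.0005 0.0968] 0.09682960357816964
```

View pics/w1.png

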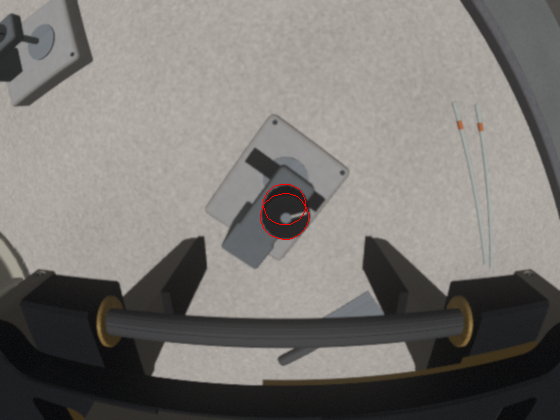

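Run:
```python
import cv2
im=cv2.imread("pics/w1.png")[170:255,240:335]
cv2.imwrite("pics/w1z.png",cv2.convertScaleAbs(cv2.resize(im,None,fx=7,fy=7,interpolation=cv2.INTER_NEAREST)[:595],alpha=2))
```

```text
(no output)
```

View pics/w1z.png

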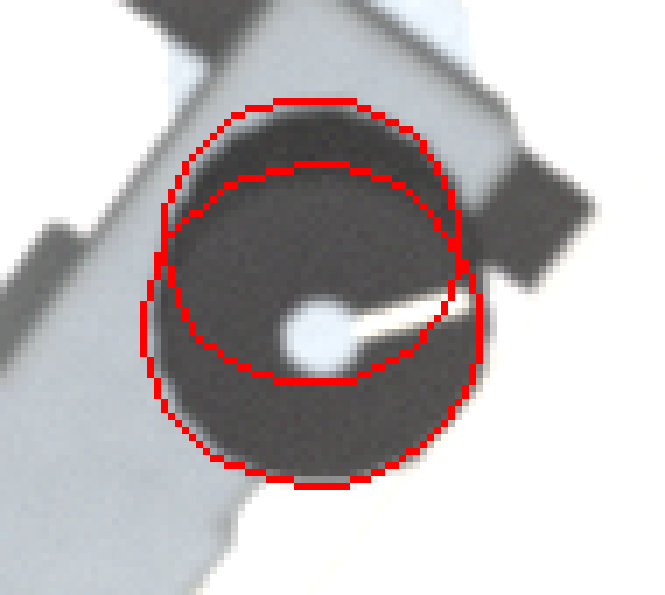

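The wrist view shows the knob's hub at about (286,218), within 1 mm of the estimate. The fingers straddle it with nothing in the way, so I'll descend.

Call:
step_arm(steps=[{"delta_pos": [0.001, 0.001, 0.03], "dr": [0, 0, 0], "hand": 1}, {"delta_pos": [0.0015, 0.0015, 0.06], "dr": [0, 0, 0], "hand": 1}, {"delta_pos": [0.0015, 0.0015, 0.08], "dr": [0, 0, 0], "hand": 1}, {"delta_pos": [0.0015, 0.0015, 0.097], "dr": [0, 0, 0], "hand": 1}, {"delta_pos": [0.0015, 0.0015, 0.097], "dr": [0, 0, 0], "hand": 1}])

```text
clock: 2.15
position: [0.6145, -0.2114, 0.1664]
tool_rot: [[0.604, 0.797, -0.004], [0.797, -0.604, 0.001], [-0.002, -0.004, -1.0]]
ft_force: [-0.3, 0.1, 0.6]
width: 1.002
```

```bash
python3 g.py .616 -.209 .168
```

```text
2.15 [ 0.6145 -0.2114  0.1664] [-19.1  25.6  93.   -0.   61.6  18.1] 1.0015677456106895 f [-0.29  0.1   0.6 ] [-0.005 -0.069 -0.025]
[[ 0.604   0.797  -0.0041]
 [ 0.797  -0.604   0.0012]
 [-0.0015 -0.0039 -1.    ]]
delta tool [ 0.0028 -0.0002 -0.0016] 0.0032187830745399443
```

Call:
step_arm(steps=[{"delta_pos": [0.002, 0.0005, -0.001], "dr": [0, 0, 0], "hand": 1}, {"delta_pos": [0.002, 0.0005, -0.001], "dr": [0, 0, 0], "hand": 0}, {"delta_pos": [0.002, 0.0005, -0.001], "dr": [0, 0, 0], "hand": -0.3}, {"delta_pos": [0.002, 0.0005, -0.001], "dr": [0, 0, 0], "hand": -1}, {"delta_pos": [0.002, 0.0005, -0.001], "dr": [0, 0, 0], "hand": -1}], force=35)

```text
clock: 2.65
position: [0.6186, -0.2094, 0.1701]
tool_rot: [[0.603, 0.798, 0.001], [0.798, -0.603, -0.0], [0.0, 0.001, -1.0]]
ft_force: [-1.8, -0.7, -0.2]
width: 0.672
```

```bash
python3 g.py .616 -.209 .168
```

```text
2.65 [ 0.6186 -0.2094  0.1701] [-18.8  25.5  92.7   0.   61.8  18.2] 0.6721665204333193 f [-1.8  -0.69 -0.24] [-0.048  0.001 -0.004]
[[ 6.027e-01  7.979e-01  6.000e-04]
 [ 7.979e-01 -6.027e-01 -2.000e-04]
 [ 2.000e-04  6.000e-04 -1.000e+00]]
delta tool [-0.0013 -0.0023  0.0021] 0.003374328398563298
```

Call:
step_arm(steps=[{"delta_pos": [0, 0, 0], "dr": [0, 0, 0], "hand": -1}, {"delta_pos": [0, 0, 0], "dr": [0, 0, 0], "hand": -1}, {"delta_pos": [0, 0, 0], "dr": [0, 0, 0], "hand": -1}, {"delta_pos": [0, 0, 0], "dr": [0, 0, 0], "hand": -1}, {"delta_pos": [0, 0, 0], "dr": [0, 0, 0], "hand": -1}])

```text
clock: 3.15
position: [0.6174, -0.2085, 0.1696]
tool_rot: [[0.603, 0.798, -0.002], [0.798, -0.603, 0.001], [-0.0, -0.003, -1.0]]
ft_force: [-4.3, 3.2, 4.7]
width: 0.386
```

```bash
python3 g.py .616 -.209 .168
```

```text
3.15 [ 0.6174 -0.2085  0.1696] [-18.8  25.5  92.7   0.   61.9  18.2] 0.38647643141122867 f [-4.28  3.15  4.7 ] [ 0.625  0.746 -0.017]
[[ 6.029e-01  7.978e-01 -2.400e-03]
 [ 7.978e-01 -6.029e-01  1.500e-03]
 [-3.000e-04 -2.800e-03 -1.000e+00]]
delta tool [-0.0012 -0.0008  0.0016] 0.0021101782576344263
```

The opening is 35.6 mm, so the knob is held. Now I'll turn it clockwise, which is + about tool z because the tool points down.

Call:
step_arm(steps=[{"delta_pos": [0, 0, 0], "dr": [0, 0, 0], "hand": -1}, {"delta_pos": [0, 0, 0], "dr": [0, 0, 0.08], "hand": -1}, {"delta_pos": [0, 0, 0], "dr": [0, 0, 0.16], "hand": -1}, {"delta_pos": [0, 0, 0], "dr": [0, 0, 0.24], "hand": -1}, {"delta_pos": [0, 0, 0], "dr": [0, 0, 0.32], "hand": -1}])

```text
clock: 3.65
position: [0.6177, -0.2089, 0.1696]
tool_rot: [[0.825, 0.565, -0.002], [0.565, -0.825, 0.001], [-0.001, -0.002, -1.0]]
ft_force: [-3.1, 2.6, 3.4]
width: 0.386
```

```bash
python3 g.py .616 -.209 .168
```

```text
3.65 [ 0.6177 -0.2089  0.1696] [-18.8  25.5  92.7   0.   61.8  36.8] 0.38621814452322356 f [-3.05  2.59  3.36] [0.226 0.506 0.05 ]
[[ 8.249e-01  5.652e-01 -1.600e-03]
 [ 5.652e-01 -8.249e-01  7.000e-04]
 [-9.000e-04 -1.500e-03 -1.000e+00]]
delta tool [-0.0015 -0.0009  0.0016] 0.0023566362965238953
```

Call:
step_arm(steps=[{"delta_pos": [0, 0, 0], "dr": [0, 0, 0.1], "hand": -1}, {"delta_pos": [0, 0, 0], "dr": [0, 0, 0.2], "hand": -1}, {"delta_pos": [0, 0, 0], "dr": [0, 0, 0.3], "hand": -1}, {"delta_pos": [0, 0, 0], "dr": [0, 0, 0.4], "hand": -1}, {"delta_pos": [0, 0, 0], "dr": [0, 0, 0.5], "hand": -1}])

```text
clock: 4.15
position: [0.618, -0.2096, 0.1696]
tool_rot: [[0.995, 0.1, -0.001], [0.1, -0.995, -0.001], [-0.001, 0.0, -1.0]]
ft_force: [-2.5, -1.7, 2.0]
width: 0.388
```

```bash
python3 g.py .616 -.209 .168
```

```text
4.15 [ 0.618  -0.2096  0.1696] [-18.8  25.6  92.7  -0.1  61.8  65.4] 0.38784260187120856 f [-2.49 -1.68  2.01] [-0.393  0.361  0.097]
[[ 9.95e-01  9.99e-02 -1.00e-03]
 [ 9.99e-02 -9.95e-01 -6.00e-04]
 [-1.00e-03  4.00e-04 -1.00e+00]]
delta tool [-0.0019 -0.0008  0.0016] 0.002624805076176708
```

Call:
step_arm(steps=[{"delta_pos": [0, 0, 0], "dr": [0, 0, 0.1], "hand": -1}, {"delta_pos": [0, 0, 0], "dr": [0, 0, 0.2], "hand": -1}, {"delta_pos": [0, 0, 0], "dr": [0, 0, 0.3], "hand": -1}, {"delta_pos": [0, 0, 0], "dr": [0, 0, 0.4], "hand": -1}, {"delta_pos": [0, 0, 0], "dr": [0, 0, 0.5], "hand": -1}])

```text
clock: 4.65
position: [0.6178, -0.2105, 0.1696]
tool_rot: [[0.921, -0.389, -0.001], [-0.389, -0.921, -0.002], [-0.0, 0.002, -1.0]]
ft_force: [-2.2, -4.4, 2.0]
width: 0.384
```

```bash
python3 g.py .616 -.209 .168
```

```text
4.65 [ 0.6178 -0.2105  0.1696] [-18.9  25.6  92.7  -0.1  61.8  94.1] 0.3838165053485205 f [-2.22 -4.35  1.95] [-0.925  0.632  0.135]
[[ 9.211e-01 -3.893e-01 -1.200e-03]
 [-3.893e-01 -9.211e-01 -1.800e-03]
 [-4.000e-04  2.100e-03 -1.000e+00]]
delta tool [-0.0022 -0.0007  0.0016] 0.0028254092056997884
```

The z moment has risen to about 0.1 N m or more, so the clutch is slipping. I'll turn a little further for margin.

Call:
step_arm(steps=[{"delta_pos": [0, 0, 0], "dr": [0, 0, 0.1], "hand": -1}, {"delta_pos": [0, 0, 0], "dr": [0, 0, 0.2], "hand": -1}, {"delta_pos": [0, 0, 0], "dr": [0, 0, 0.3], "hand": -1}, {"delta_pos": [0, 0, 0], "dr": [0, 0, 0.35], "hand": -1}, {"delta_pos": [0, 0, 0], "dr": [0, 0, 0.35], "hand": -1}])

```text
clock: 5.15
position: [0.6174, -0.2109, 0.1696]
tool_rot: [[0.733, -0.68, -0.002], [-0.68, -0.733, -0.002], [0.0, 0.003, -1.0]]
ft_force: [-3.9, -5.8, 0.9]
width: 0.385
```

```bash
python3 g.py .616 -.209 .168
```

```text
5.15 [ 0.6174 -0.2109  0.1696] [-18.9  25.6  92.7  -0.2  61.8 114. ] 0.3850046126540202 f [-3.88 -5.81  0.93] [-1.173  0.833 -0.019]
[[ 7.333e-01 -6.799e-01 -1.900e-03]
 [-6.799e-01 -7.333e-01 -2.300e-03]
 [ 2.000e-04  2.900e-03 -1.000e+00]]
delta tool [-0.0023 -0.0004  0.0016] 0.002858031874289969
```

Call:
step_arm(steps=[{"delta_pos": [0, 0, 0], "dr": [0, 0, 0], "hand": 0}, {"delta_pos": [0, 0, 0], "dr": [0, 0, 0], "hand": 1}, {"delta_pos": [0, 0, 0], "dr": [0, 0, 0], "hand": 1}, {"delta_pos": [0, 0, 0], "dr": [0, 0, 0], "hand": 1}, {"delta_pos": [0, 0, 0], "dr": [0, 0, 0], "hand": 1}])

```text
clock: 5.65
position: [0.6185, -0.2092, 0.1696]
tool_rot: [[0.734, -0.679, 0.0], [-0.679, -0.734, 0.0], [-0.0, -0.0, -1.0]]
ft_force: [-0.1, 0.2, -0.3]
width: 0.797
```

Call:
step_arm(steps=[{"delta_pos": [0, 0, 0], "dr": [0, 0, 0], "hand": 1}, {"delta_pos": [0, 0, 0], "dr": [0, 0, 0], "hand": 1}, {"delta_pos": [0, 0, 0], "dr": [0, 0, 0], "hand": 1}, {"delta_pos": [0, 0, 0], "dr": [0, 0, 0], "hand": 1}, {"delta_pos": [0, 0, 0], "dr": [0, 0, 0], "hand": 1}])

```text
clock: 6.15
position: [0.6184, -0.2093, 0.1696]
tool_rot: [[0.734, -0.679, -0.0], [-0.679, -0.734, 0.0], [-0.0, 0.0, -1.0]]
ft_force: [-0.1, -0.9, 0.6]
width: 1.0
```

Call:
step_arm(steps=[{"delta_pos": [0, 0, -0.02], "dr": [0, 0, 0], "hand": 1}, {"delta_pos": [0, 0, -0.04], "dr": [0, 0, 0], "hand": 1}, {"delta_pos": [0, 0, -0.07], "dr": [0, 0, 0], "hand": 1}, {"delta_pos": [0, 0, -0.1], "dr": [0, 0, 0], "hand": 1}, {"delta_pos": [0, 0, -0.1], "dr": [0, 0, 0], "hand": 1}])

```text
clock: 6.65
position: [0.6206, -0.2101, 0.2743]
tool_rot: [[0.734, -0.679, 0.007], [-0.679, -0.734, -0.002], [0.007, -0.003, -1.0]]
ft_force: [0.6, -0.4, -0.3]
width: 1.0
```

```bash
python3 g.py .616 -.209 .168
python3 - <<'E'
from h import *
for n in("wrist","scene"):
    cv2.imwrite(f"pics/{n}2.png",cv2.cvtColor(vision.snapshot(n),cv2.COLOR_RGB2BGR))
E
```

```text
6.65 [ 0.6206 -0.2101  0.2743] [-18.8  20.3  86.7   0.   72.5 113.9] 0.9998575561523513 f [ 0.57 -0.43 -0.31] [ 0.03  -0.019 -0.006]
[[ 0.7342 -0.6789  0.0068]
 [-0.6789 -0.7343 -0.0023]
 [ 0.0066 -0.0029 -1.    ]]
delta tool [-0.0048  0.0026  0.1063] 0.10644262369511336
```

View pics/wrist2.png

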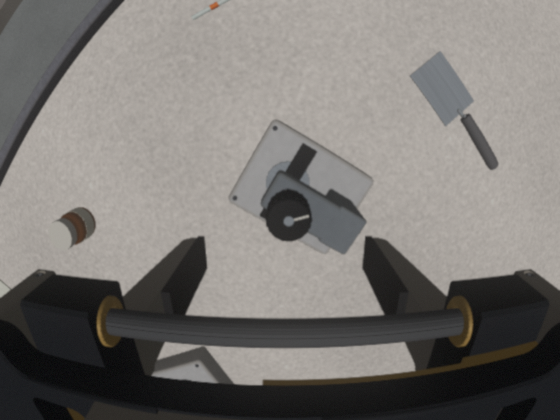

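View pics/scene2.png

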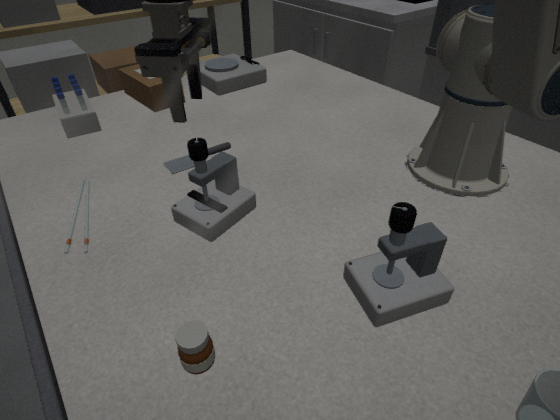

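The wrist view shows the pointer at (289,221)→(307,217). That is the same direction in the tool frame as before, so the knob followed the whole turn. I'll lift a little more, measure the turn, then hand in.

Call:
step_arm(steps=[{"delta_pos": [0, 0, -0.02], "dr": [0, 0, 0], "hand": 1}, {"delta_pos": [0, 0, -0.04], "dr": [0, 0, 0], "hand": 1}, {"delta_pos": [0, 0, -0.04], "dr": [0, 0, 0], "hand": 1}, {"delta_pos": [0, 0, -0.04], "dr": [0, 0, 0], "hand": 1}, {"delta_pos": [0, 0, -0.04], "dr": [0, 0, 0], "hand": 1}])

```text
clock: 7.25
position: [0.6177, -0.2091, 0.3076]
tool_rot: [[0.734, -0.679, -0.002], [-0.679, -0.734, 0.001], [-0.002, 0.001, -1.0]]
ft_force: [0.9, -0.1, -0.6]
width: 0.998
```

```bash
python3 g.py .616 -.209 .168|head -1
python3 - <<'E'
from h import *
from rig import bot
for f,c in(("w1",(286,218)),("wrist2",(289,221))):
    g=cv2.imread(f"pics/{f}.png").min(2); x,y=c
    yy,xx=np.nonzero(g[y-14:y+15,x-16:x+17]>75); xx=xx-16;yy=yy-14
    r=np.hypot(xx,yy);k=(r<16)&(r>7); print(f,k.sum(),np.degrees(np.arctan2(yy[k].mean(),xx[k].mean())))
bot.job_done()
E
```

```text
7.25 [ 0.6177 -0.2091  0.3076] [-18.8  19.1  84.3   0.   76.7 113.9] 0.9980326275762368 f [ 0.87 -0.13 -0.59] [ 0.08  -0.029 -0.02 ]
w1 36 -16.658904569563276
wrist2 36 -16.09854162244757
the job is handed in; nothing more can be done
```

I gripped the loaded press's knob at about (0.617, -0.209), turned it about 1.67 rad (96°) clockwise in one grasp, let go and lifted clear. I then handed the job in at about 7.3 s.

- **Turn and clutch:** The knob pointer kept the same angle in the wrist view (-16.7° before, -16.1° after), so the knob did not slip in the jaws. The tip needs at most 0.7 rad to come down, which leaves at least about 0.95 rad of clutch slip against the 0.35 wanted. The moment about the knob's axis rose from 0.05 to about 0.1–0.135 N m, as a slipping clutch would give. I did not measure the tip's contact or the slip directly.
- **Last checks:** The jaws were fully open with the TCP 308 mm up and wrist force about 1 N. The press with the coupon stood where it was, and the arm never went near the empty press.
- **Readings that disagreed:** TCP readings wandered by 2–3 mm between calls. The moment about the knob's axis read about 0 (-0.02 N m) once the turn had stopped, and side forces reached about 7 N while gripping.

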